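Close and latch the gate of a build-plate cage

ROBOT

A 7-joint arm with a two-finger parallel gripper is mounted at the origin on the work surface. World frame = base frame: x ahead of the robot, y to its left, z up, the work surface at z = 0. Lengths are in mm, angles in rad, forces in N, time in s.
With the tool pointing down it reaches from about 350 to 900 mm from the base axis. Payload 19.9 kg.
Tool frame: the origin (TCP) lies midway between the tips of the shut fingers; the grasp point (between the pads) lies robot.grasp_offset behind it (robot.grasp_offset is the distance from the TCP to the grasp point, in mm); z points along the fingers, y is the direction in which the jaws open and shut (so a half turn about z gives the same grasp; the last joint's range is limited). The gripper opens to 94 mm and grips with 3 to 60 N. Pads are 16 mm wide; open, the fingers measure 119 mm over their backs; the gripper's body (75 mm by 177 mm) begins 78 mm behind the grasp point.
Start: joints at [-1.345, 0.417, -0.01, 1.614, 0.005, 1.111, -0.053], TCP at [165.372, 602.703, 205.425] pointing down, gripper open.
Joint ranges: [-2.81, 2.81], [-0.39, 2.02], [-1.27, 1.25], [0.06, 2.57], [-1.19, 4.33], [0.19, 2], [-2.82, 2.82]. Speed limits (rad/s): [1.89, 1.89, 2.39, 2.39, 3.01, 3.01, 3.01].

INTERFACE

Orientations are given as [roll, pitch, yaw] about the fixed x, y, z axes, in that order (R = Rz(yaw) Ry(pitch) Rx(roll)).
In Python, from rig import robot gives the robot as it stands.
- The arm moves only by the tool arm_command, never from a script. Its argument "steps" is a list of rows, each a list of 4 numbers: the shift along the tool's x, y, z in mm, then the turn about the tool's z in degrees. In form: [[dx, dy, dz, spin], ...]. A call has 1 to 12 rows; each row is the pose to reach, as a shift and turn from the pose commanded when the call began, along the tool's axes at that moment; what a row does not reach only later rows make up. A row lasts 1/8 s, in which the tool goes at most 62.5 mm and 10.7 degrees, less where a joint would pass 70% of its speed; a pose out of reach is approached as far as the arm can. A call with a gripper value outside its range is refused whole. "jaw" is the finger opening in mm, from 0 to 94, set as the call begins (left out, the last holds). The fingers move at their own pace and stop on an object; "newtons" is the grip in N (left out, the last holds). Time passes only in rows, so rows that repeat a pose let the fingers close. It gives the time, the measured TCP pose, the force and the opening at its end, in the units of the state.
- robot.get_state(): the state, without advancing time (a new reading comes with each control period).
- robot.grab_frame(name): name is "scene" or "top" or "wrist"; returns the picture (480x640x3 uint8, red, green, blue); there is no depth.
- robot.camera_params(name): a dict with "fx", "fy", "cx", "cy" (pixels), "k1" (the pictures are not rectified: a ray, as slopes to the right and down, at radius r is drawn at 1 + k1 r^2 times it, then the intrinsics apply), "origin" and "rotation" of the camera in the world; the wrist camera has in their place "mount" (4x4, takes a point from camera to tool coordinates, whose origin is the TCP and whose axes are the flange's). Camera axes: x right, y down, z forward; pixel columns grow to the right and rows downward; lengths in mm; the calibration is good to about 2 mm. A picture is of the moment at which its call begins: read the wrist's pose just before it. camera_params takes no time and is no camera call.
- robot.sign_off(): hands the job in, once; it reports no verdict.
The state is a dict: "clock": time; "joints": joint angles; "dq": joint speeds; "tau": joint torques, N m; "position": TCP position; "ee_rot": TCP orientation; "force": force on the tool from outside, world axes, zero at the start; "torque": the same for the moment, N m; "finger_gap": finger opening in mm.
Only numpy, scipy, OpenCV 4.12 (cv2) and the standard library are available. Lean on these libraries where they do the work, as an engineer would, in place of code of your own. Each camera call takes 0.05 s, during which the arm holds its last target.

TASK

Shut the gate of the build-plate cage and latch it: lift the latch bar by its tab, carry the gate shut so that the bar passes over the keeper's lip and presses its rubber pad back, and let the bar drop fully into the notch, then let go. Do not force the bar against the keeper, which is held by light screws, and leave the printed part, brush, jar and bracket where they are.

Things in the scene. Friction and masses are not known exactly. Their poses are not given: they have to be found in the camera images.
- cage: Low cage of aluminium bars with clear panels, fixed to the bench, 340 wide x 285 deep x 150 high mm, open at the front where the gate is; the printed part stands inside. Origin on the bench under the middle of the front; x points into the cage, y left (hinge side), z up. Its place and yaw vary.
- gate_hinge (a point): Point on the gate's vertical hinge axis at the height of the gate's lower edge (22 mm above the bench), at (0, 165, 22) mm in the cage frame.
- gate (a joint): Gate angle, rad: 0 = parallel to the cage's front; grows as its free right (-y) edge swings out towards the robot, to 0.9. The gate is 305 mm wide, 14 thick, top 148 mm above the bench, 0.9 kg; slight hinge friction, it stays where left. With the bar in the notch it reads -0.03 to 0.03, depending on where the keeper is clamped; its stop is at -0.09.
- bar (a joint): Latch bar angle, rad: 0 = level, down on its own stop (so too with the gate ajar, and when fully in the notch); grows as its free end is lifted, to 0.7; falls by its own weight (about 0.3 kg). A flat steel bar 10 mm thick x 22 high on the gate's outer face, running from its pivot to the right past the gate's free edge, its end 215 mm from the pivot.
- pivot (a point): The bar's pivot on the bar's centre line, fixed to the gate: 165 mm from the gate's hinge along the gate, 18 mm in front of it, 137 mm above the bench. The pivot axis is horizontal, normal to the gate. Axes as the gate: x normal to it, into the cage, y towards the hinge, z up.
- tab (a point): Grip point on the upright steel tab on the bar: 90 mm from the pivot towards the free end, 65 mm above the bar's centre line, 12 mm under the tab's top. Tab 10 mm thick (x here, normal to the gate, into the cage), 30 wide (y, towards the hinge), standing 66 mm clear of bar and gate (z, up along it). Nothing near is as high. Pinch it across its 10 mm from above.
- bar_end: Free end of the latch bar, 30 mm long, 10 x 22 mm in section; origin at its middle, 200 mm from the bar's pivot, 365 mm from the gate's hinge along the gate; axes as the tab.
- keeper_base: Dark slotted plate 70 x 36 x 8 mm, fixed on the post right of the gate; axes as the cage, origin under its middle at (10, -200, 110) mm in the cage frame. The keeper, a steel casting 16 mm wide (y) with an upward notch between a front lip and a rubber pad, is clamped on it anywhere within 8 mm either way along x: not measured, to be found by feel.
- lip_mid (a point): Middle of the lip's top if the keeper were at mid setting (really up to 8 mm off along x). The lip is 12 mm thick (x), blunt in front; its top is 20 mm above the resting bar's underside, so the bar clears it lifted 0.11 rad or more. The notch floor lies 3 mm below the resting bar. More than 20 N between bar and keeper, in any direction, shifts the keeper: a failure.
- pad_mid (a point): On the front face of the keeper's upright rubber pad at mid setting (really up to 8 mm off in x), 14 mm behind lip_mid; its top is 24 mm higher, so a bar lifted 0.11 to 0.2 rad meets it. It yields in +x, 3 N per mm, slowly (damped). The notch is 8 mm wide, the bar 10: the pad must be pushed back 2 mm or more (6 N at the bar's end, 9 N at the tab) for the bar to go down behind the lip.
- print: Bystander: printed steel lattice on its dark build plate 130 x 160 mm, about 105 mm high, standing in the cage. Origin under the plate.
- brush: Bystander: hand brush lying on the bench to the right of the cage's front. Origin at its underside.
- jar: Bystander: white sample jar 56 mm across, 85 mm high, on the bench right of the cage. Origin under its base.
- bracket: Bystander: small steel angle bracket 50 x 60 x 48 mm on the bench left of the cage. Origin under its base.

How it is judged:
By the outcome, as a careful person would: the job done as asked, in the order asked, and still so for the second after the job is handed in, with the robot touching nothing.
It also fails if it takes over 59 s, if anything falls off the work surface, if the arm or the gripper's body presses on something with over 40 N, if the wrist force passes 120 N, or if a joint passes its speed limit or range.

## Working session

There is one attempt and no reset: what is moved stays moved. The work goes in short steps, Python scripts to look and compute and a tool call to move; the robot and the scene stay as the last step left them, time stands still between calls to the robot, and variables do not carry over. Pictures are saved under pics/ and viewed, and the job is handed in when it is done.

Besides the shell and the picture viewer there is one more tool, called after "Call:" as name(argument=value, ...), one argument or row to a line, values as JSON. arm_command: Moves the arm, as the interface text tells. Its arguments: {"type":"object","properties":{"steps":{"type":"array"},"jaw":{"type":"number"},"newtons":{"type":"number"}},"required":["steps"]}

```bash
ls; mkdir -p pics; python3 - <<'E'
from rig import robot
import cv2,json
print(robot.get_state()); print(robot.grasp_offset)
for n in ["scene","top","wrist"]:
    print(n,robot.camera_params(n))
for n in ["scene","top"]:
    cv2.imwrite(f"pics/{n}0.png",robot.grab_frame(n)[:,:,::-1])
E
```

```text
pics
{'clock': 0.0, 'joints': array([-1.34448843,  0.41795597, -0.01030568,  1.61418768,  0.00471852,
        1.11072845, -0.05299896]), 'dq': array([ 0.00128724, -0.0006741 , -0.00013725,  0.0012349 ,  0.0009291 ,
        0.00036041,  0.00084234]), 'tau': array([-7.43898654e-04, -8.51267195e+01,  6.38267845e-01, -4.26001453e+01,
       -4.88344661e-02,  1.86728704e-02,  9.07474373e-05]), 'position': array([165.29886231, 602.33471713, 204.83085793]), 'ee_rot': array([-3.14034126e+00,  1.08761990e-04,  2.87380484e+00]), 'force': array([ 0.32995096, -1.42838462,  0.82054512]), 'torque': array([-0.00765409, -0.04060776,  0.00694629]), 'finger_gap': 94.06584426007639}
18.8
scene {'fx': 531.3823480498776, 'fy': 531.3823480498776, 'cx': 317.5183205064401, 'cy': 228.72760652916202, 'k1': -0.14645086231298507, 'origin': array([1253.56577171,  143.54266754, 1133.9056263 ]), 'rotation': array([-2.54421235, -0.00790294,  1.68495896])}
top {'fx': 493.0696409252601, 'fy': 493.0696409252601, 'cx': 315.69850644558824, 'cy': 245.05347793119117, 'k1': -0.02109488198488577, 'origin': array([ 512.03600313,   64.17534808, 1236.71053887]), 'rotation': array([-3.07498973, -0.01496241, -1.59246132])}
wrist {'fx': 425.2149335867434, 'fy': 425.2149335867434, 'cx': 316.6566043985966, 'cy': 241.6323090827578, 'k1': 0.015734092754395836, 'mount': array([[ 3.01013791e-04, -9.64994364e-01, -2.62270447e-01,
         7.61387493e+01],
       [ 9.99999693e-01,  4.80285532e-04, -6.19433624e-04,
        -2.47541533e-01],
       [ 7.23714657e-04, -2.62270180e-01,  9.64994212e-01,
        -1.78189586e+02],
       [ 0.00000000e+00,  0.00000000e+00,  0.00000000e+00,
         1.00000000e+00]])}
```

View pics/scene0.png

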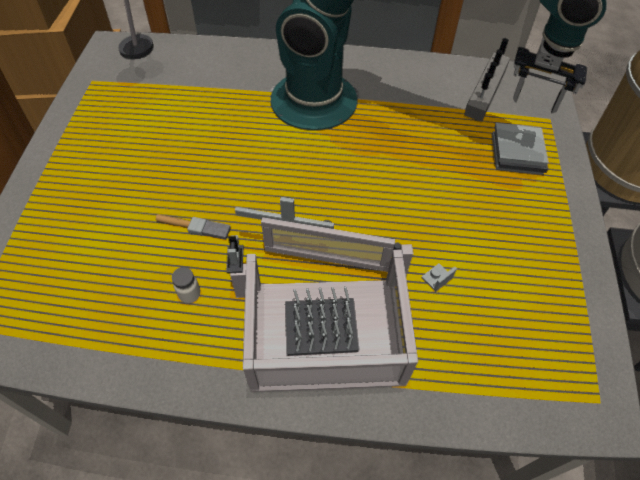

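View pics/top0.png

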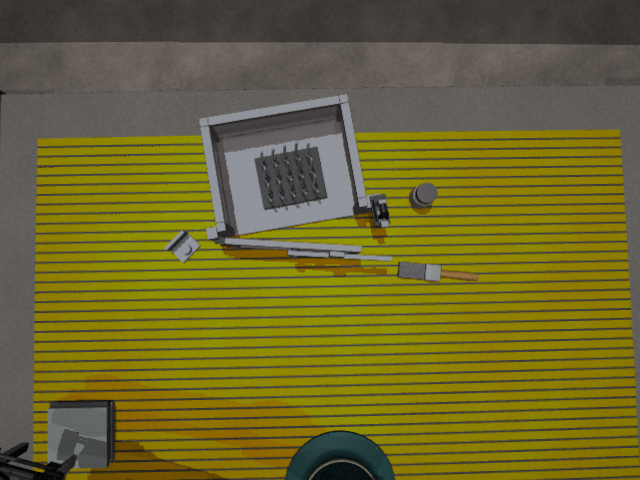

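```bash
python3 - <<'E'
import cv2
a=cv2.imread("pics/top0.png")[90:290,190:440]
cv2.imwrite("pics/top0z.png",cv2.resize(a,None,fx=3.2,fy=3,interpolation=cv2.INTER_CUBIC) if 0 else cv2.resize(a,(750,600),interpolation=cv2.INTER_CUBIC))
a=cv2.imread("pics/scene0.png")[180:400,220:440]
cv2.imwrite("pics/scene0z.png",cv2.resize(a,(594,594),interpolation=cv2.INTER_CUBIC))
E
```

```text
(no output)
```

View pics/top0z.png

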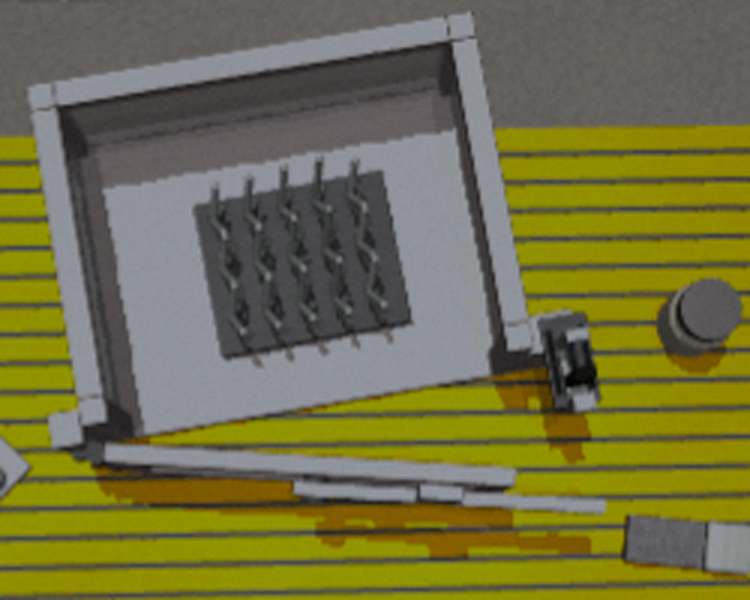

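View pics/scene0z.png

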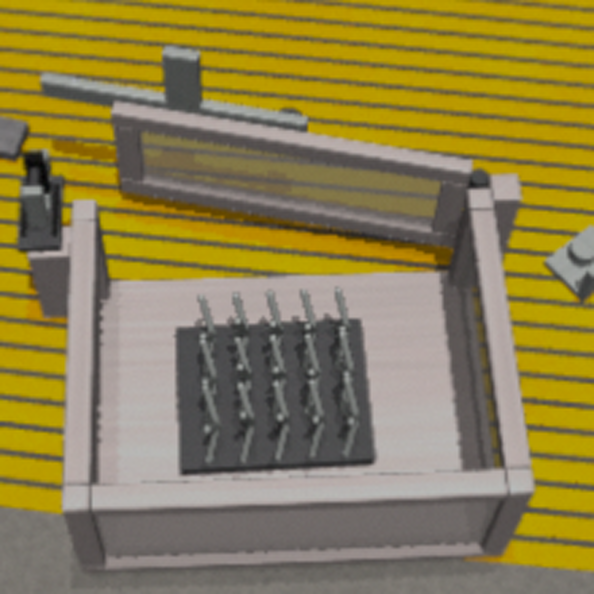

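```bash
cat > h.py <<'E'
import numpy as np, cv2
from scipy.spatial.transform import Rotation as Ro
def ray(P,uv,R,o):
    K=np.array([[P['fx'],0,P['cx']],[0,P['fy'],P['cy']],[0,0,1.]])
    n=cv2.undistortPoints(np.array([[uv]],float),K,np.array([P['k1'],0,0,0,0]))[0,0]
    return o,R@np.array([n[0],n[1],1])
def fixed(P,uv,z):
    o,d=ray(P,uv,Ro.from_euler('xyz',P['rotation']).as_matrix(),P['origin']); return o+d*(z-o[2])/d[2]
def wristT(st,P):
    T=np.eye(4);T[:3,:3]=Ro.from_euler('xyz',st['ee_rot']).as_matrix();T[:3,3]=st['position']
    return T@P['mount']
def wrist(st,P,uv,z):
    T=wristT(st,P);o,d=ray(P,uv,T[:3,:3],T[:3,3]); return o+d*(z-o[2])/d[2]
E
python3 - <<'E'
from rig import robot
from h import *
P=robot.camera_params('top')
def z(u,v,h): return fixed(P,(190+u/3-0.33,90+v/3-0.33),h).round(1)
for n,u,v,h in [('BLout',28,88,150),('BRout',472,13,150),('FRout',535,347,150),('FLout',80,425,150),
  ('gateL front',105,463,148),('gateR front',515,487,148),('gateR back',515,470,148),('gateL back',105,445,148),('barendR f',605,513,148),('barendR b',605,501,148),('barL f',295,497,148),('tabL',420,493,214),('tabR',463,493,214),('kb r',585,313,118),('kb r2',598,402,118),('kb',540,320,118),('kb',560,410,118)]: print(n,z(u,v,h))
E
```

```text
BLout [873.1 302.2 150. ]
BRout [925.1 -31.9 150. ]
FRout [670.3 -72.  150. ]
FLout [619.  265.1 150. ]
gateL front [590.8 247.3 148. ]
gateR front [566.8 -54.4 148. ]
gateR back [579.4 -54.8 148. ]
gateL back [604.1 247.2 148. ]
barendR f [ 546.2 -120.4  148. ]
barendR b [ 555.  -120.7  148. ]
barL f [562.8 108.  148. ]
tabL [560.7  18.8 214. ]
tabR [560.1 -11.  214. ]
kb r [ 700.5 -115.1  118. ]
kb r2 [ 631.8 -122.9  118. ]
kb [695.7 -80.4 118. ]
kb [626.3 -93.6 118. ]
```

```bash
cat >> h.py <<'E'
def rel(st,target,yaw_jaw=None):
    R=Ro.from_euler('xyz',st['ee_rot']).as_matrix()
    d=R.T@(np.array(target)-st['position'])
    s=None
    if yaw_jaw is not None:
        y=np.array([np.cos(yaw_jaw),np.sin(yaw_jaw),0]); t=R.T@y
        s=np.degrees(np.arctan2(-t[0],t[1])); s=(s+90)%180-90
    return d.round(1),s
E
python3 - <<'E'
from rig import robot
from h import *
print(rel(robot.get_state(),(545,4,300),-0.0794))
E
```

```text
(array([-524.5, -476.7,  -94.5]), np.float64(79.20509703833164))
```

Call:
arm_command(
  steps=[
    [-15, -14, -20, 2],
    [-52, -47, -50, 8],
    [-94, -86, -80, 14],
    [-136, -124, -94, 20],
    [-178, -162, -94, 27],
    [-220, -200, -94, 33],
    [-262, -238, -94, 39],
    [-304, -276, -94, 46],
    [-346, -314, -94, 52],
    [-388, -352, -94, 58],
    [-430, -391, -94, 65],
    [-460, -418, -94, 69],
  ],
  jaw=50,
  newtons=20,
)

```text
clock: 1.6
position: [499.1, 75.5, 299.5]
ee_rot: [3.142, 0.0, 1.665]
force: [0.0, 0.9, -0.2]
finger_gap: 49.9
```

```bash
python3 - <<'E'
from rig import robot
from h import *
s=robot.get_state();print(s)
print(rel(s,(545,4,300),-0.0794))
E
```

```text
{'clock': 1.6, 'joints': array([-0.71789636,  0.1262587 ,  0.56025868,  1.80028167, -0.07063046,
        1.2349448 , -0.04402748]), 'dq': array([ 0.40083115,  0.28826065,  0.30907336, -0.25179178, -0.19018813,
        0.02864188,  0.24024464]), 'tau': array([-3.18433598e+00, -5.49435747e+01,  3.33547130e+00, -4.27180588e+01,
        8.12965874e-01, -2.81624036e-02, -9.76139233e-01]), 'position': array([499.0833393 ,  75.48194966, 299.46665466]), 'ee_rot': array([3.14154606e+00, 2.85683654e-04, 1.66468725e+00]), 'force': array([ 0.01680807,  0.91287934, -0.22292914]), 'torque': array([-0.00980217,  0.07719381, -0.06858514]), 'finger_gap': 49.91062710599099}
(array([-75.5,  39. ,  -0.5]), np.float64(9.928838389826865))
```

Call:
arm_command(
  steps=[
    [-25, 13, 0, 4],
    [-50, 26, 0, 8],
    [-70, 37, 0, 10],
    [-75.5, 39, 0, 10],
    [-75.5, 39, 0, 10],
    [-75.5, 39, 0, 10],
  ],
)

```text
clock: 2.35
position: [544.4, 7.5, 299.5]
ee_rot: [-3.141, -0.0, 1.497]
force: [0.3, -1.1, 0.2]
finger_gap: 50.0
```

```bash
python3 - <<'E'
from rig import robot
from h import *
import pickle
s=robot.get_state();print(s['position'],s['ee_rot'],s['force'])
im=robot.grab_frame('wrist');cv2.imwrite("pics/w1.png",im[:,:,::-1]);pickle.dump(s,open('s1.pkl','wb'))
E
```

```text
[544.36122008   7.51630398 299.47906829] [-3.14143977e+00 -3.04865223e-04  1.49657909e+00] [ 0.27450062 -1.10782006  0.15771802]
```

View pics/w1.png

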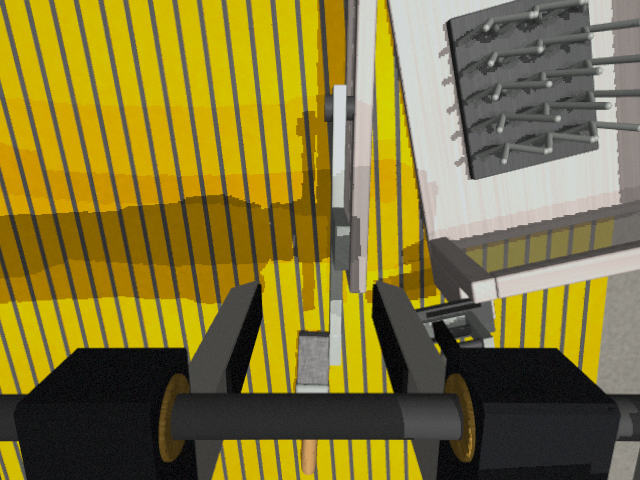

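```bash
python3 - <<'E'
from rig import robot
from h import *
import pickle
s=pickle.load(open('s1.pkl','rb'));P=robot.camera_params('wrist')
im=cv2.imread('pics/w1.png');c=im[190:390,290:390]
cv2.imwrite('pics/w1z.png',cv2.resize(c,(300,600),interpolation=cv2.INTER_NEAREST))
for uv,z in [((342.5,222),214),((342.5,268),214),((334.8,245),214),((350,245),214),((335,364),148),((341,364),148),((330.5,275),148),((341,275),148),((335,87),148),((346,87),148),((354,100),148),((372,20),148)]: print(uv,wrist(s,P,uv,z).round(1))
E
```

```text
(342.5, 222) [562.   23.3 214. ]
(342.5, 268) [560.2  -7.4 214. ]
(334.8, 245) [556.2   8.5 214. ]
(350, 245) [565.9   7.8 214. ]
(335, 364) [ 551.1 -117.6  148. ]
(341, 364) [ 556.3 -117.9  148. ]
(330.5, 275) [552.6 -35.4 148. ]
(341, 275) [561.2 -36.1 148. ]
(335, 87) [565.3 109.4 148. ]
(346, 87) [573.3 108.8 148. ]
(354, 100) [578.7  99.4 148. ]
(372, 20) [593.9 151.4 148. ]
```

View pics/w1z.png

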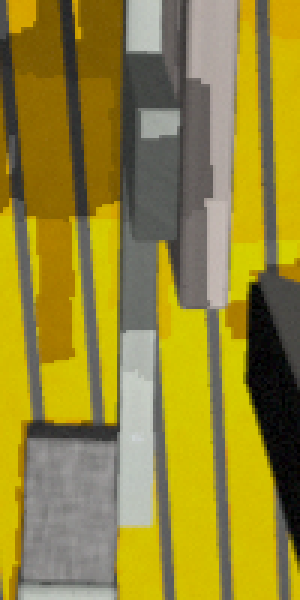

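```bash
python3 - <<'E'
from rig import robot
from h import *
s=robot.get_state();print(s['position'],s['ee_rot'])
print(rel(s,(560.8,5.5,183),-0.0794))
E
```

```text
[544.40052065   7.48607899 299.54154389] [ 3.14157076e+00 -3.70706684e-04  1.49650057e+00]
(array([ -0.8,  16.5, 116.5]), np.float64(0.29245163870815816))
```

Call:
arm_command(
  steps=[
    [0, 6, 10, 0.3],
    [-1, 12, 30, 0.3],
    [-1, 16.5, 55, 0.3],
    [-1, 16.5, 80, 0.3],
    [-1, 16.5, 100, 0.3],
    [-1, 16.5, 112, 0.3],
    [-1, 16.5, 116.5, 0.3],
    [-1, 16.5, 116.5, 0.3],
  ],
)

```text
clock: 3.4
position: [561.1, 4.3, 183.0]
ee_rot: [3.142, 0.0, 1.49]
force: [-0.3, -0.8, 0.9]
finger_gap: 50.1
```

```bash
python3 - <<'E'
from rig import robot
from h import *
s=robot.get_state();print(s['position'],s['ee_rot'],s['force'])
cv2.imwrite("pics/w2.png",robot.grab_frame('wrist')[:,:,::-1])
E
```

```text
[561.1092434    4.28196893 182.99032499] [3.14153598e+00 1.87603108e-04 1.48970515e+00] [-0.31968329 -0.75544122  0.94764818]
```

View pics/w2.png

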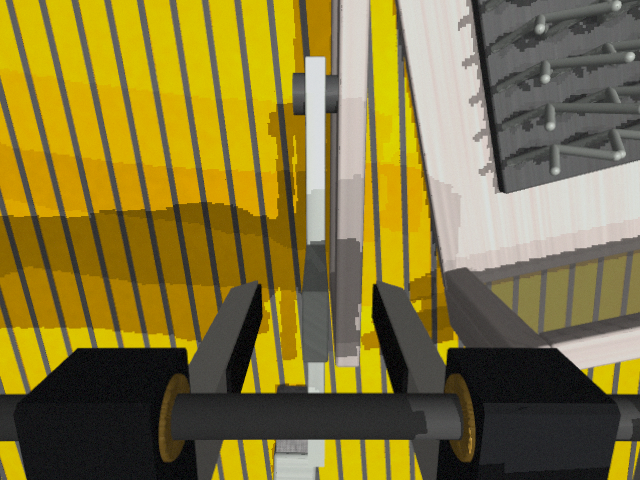

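Call:
arm_command(
  steps=[
    [0, 0, 0, 0],
    [0, 0, 0, 0],
    [0, 0, 0, 0],
    [0, 0, 0, 0],
    [0, 0, 0, 0],
    [0, 0, 0, 0],
  ],
  jaw=0,
  newtons=25,
)

```text
clock: 4.2
position: [561.0, 4.4, 183.0]
ee_rot: [3.142, 0.0, 1.49]
force: [-0.4, 0.4, 0.4]
finger_gap: 9.9
```

Call:
arm_command(
  steps=[
    [1.7, 0, -2.2, 0],
    [3.4, 0, -4.4, 0],
    [5.2, 0, -6.6, 0],
    [6.9, 0, -8.7, 0],
    [9, 0, -10.9, 0],
    [11.1, 0, -13.1, 0],
    [11.1, 0, -13.1, 0],
    [11.1, 0, -13.1, 0],
  ],
)

```text
clock: 5.2
position: [562.0, 15.6, 196.2]
ee_rot: [3.141, -0.0, 1.49]
force: [-0.6, 1.2, -5.8]
finger_gap: 9.6
```

```bash
python3 - <<'E'
from rig import robot
from h import *
s=robot.get_state();print(s['position'],s['ee_rot'],s['force'],s['torque'])
cv2.imwrite("pics/w3.png",robot.grab_frame('wrist')[:,:,::-1])
a=robot.grab_frame('scene')[150:350,180:430,::-1]
cv2.imwrite("pics/sc3.png",cv2.resize(a,(750,600),interpolation=cv2.INTER_CUBIC))
E
```

```text
[561.99195439  15.64166063 196.17257241] [ 3.14137316e+00 -2.95417187e-04  1.48988950e+00] [-0.59426433  1.19159891 -5.84075401] [0.19140317 0.25400267 0.07085117]
```

View pics/w3.png

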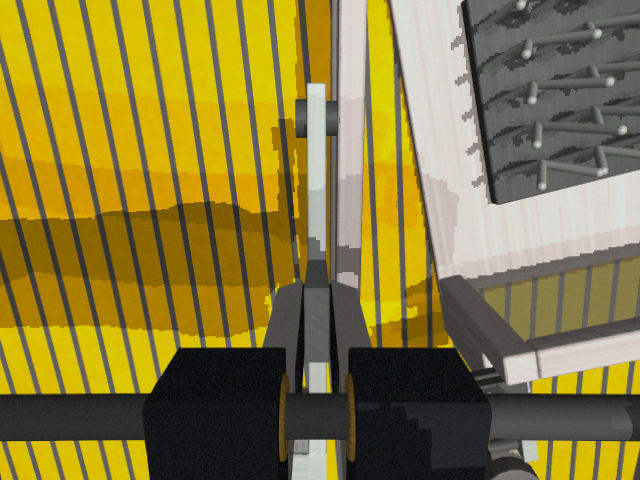

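View pics/sc3.png

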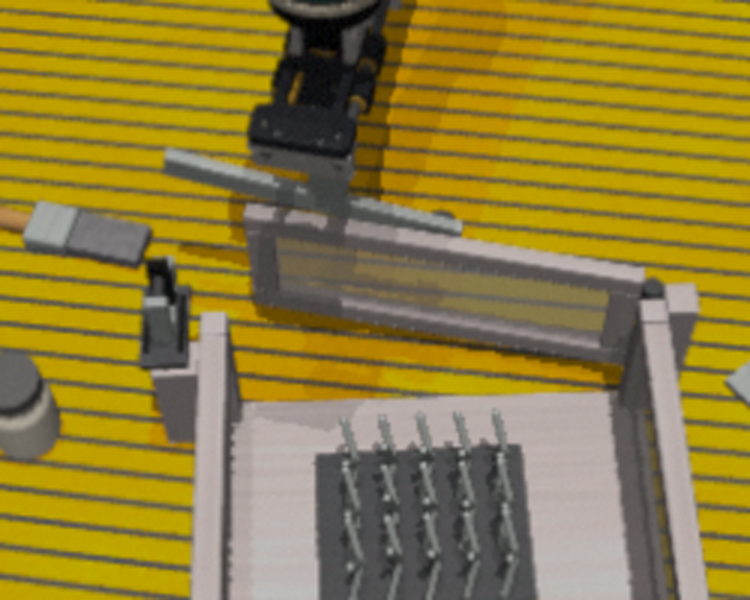

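```bash
cat >> h.py <<'E'
H=np.array([598.6,256.6])
def gatepose(phi,b,yc,lx=18):
    yg=yc-phi; n=np.array([np.cos(yg),np.sin(yg)]); t=np.array([-np.sin(yg),np.cos(yg)])
    r=165+90*np.cos(b)-65*np.sin(b); z=137+90*np.sin(b)+65*np.cos(b)
    return np.r_[H-18*n-r*t, z], yg
def scene_on_bar(P,uv,yg,off=18):
    n=np.array([np.cos(yg),np.sin(yg),0]); t=np.array([-np.sin(yg),np.cos(yg),0])
    p0=np.r_[H,0]-off*n
    o,d=ray(P,uv,Ro.from_euler('xyz',P['rotation']).as_matrix(),P['origin'])
    p=o+d*(n@(p0-o))/(n@d); return p.round(1), ((np.r_[H,0]-p)@t).round(1)
E
python3 - <<'E'
from rig import robot
from h import *
P=robot.camera_params('scene')
yg=-0.0806
for uv in [(165,150),(165,172),(460,222),(460,234),(165,161)]:
    print(uv,scene_on_bar(P,(180+uv[0]/3-.33,150+uv[1]/3-.33),yg,13 if uv!=(165,150) else 18))
print(gatepose(.15+.0806,.155,.15))
E
```

```text
(165, 150) (array([ 550.3, -118.4,  178.5]), np.float64(377.6))
(165, 172) (array([ 555.1, -120. ,  156.9]), np.float64(378.9))
(460, 222) (array([573.6, 108.3, 155.4]), np.float64(149.8))
(460, 234) (array([573.6, 108.8, 139.7]), np.float64(149.3))
(165, 161) (array([ 555.3, -118.2,  171.4]), np.float64(377.1))
(array([561.02247379,  14.95465631, 215.11495844]), -0.0806)
```

```bash
cat >> h.py <<'E'
def arc(st,deltas):
    R=Ro.from_euler('xyz',st['ee_rot']).as_matrix(); v=np.r_[st['position'][:2]-H,0]
    for d in deltas:
        p=Ro.from_euler('z',d).as_matrix()@v; print(round(d,4),(R.T@(p-v)).round(2), 'spin',round(-np.degrees(d),2))
E
python3 - <<'E'
from rig import robot
from h import *
arc(robot.get_state(),np.linspace(.0173,.1726,10))
E
```

```text
0.0173 [-0.26  4.21  0.  ] spin -0.99
0.0346 [-0.44  8.41  0.  ] spin -1.98
0.0518 [-0.55 12.62  0.  ] spin -2.97
0.0691 [-0.59 16.82  0.  ] spin -3.96
0.0863 [-5.600e-01  2.103e+01  1.000e-02] spin -4.95
0.1036 [-4.500e-01  2.523e+01  1.000e-02] spin -5.93
0.1208 [-2.700e-01  2.943e+01  1.000e-02] spin -6.92
0.1381 [-2.000e-02  3.363e+01  1.000e-02] spin -7.91
0.1553 [3.000e-01 3.783e+01 1.000e-02] spin -8.9
0.1726 [7.000e-01 4.201e+01 1.000e-02] spin -9.89
```

Call:
arm_command(
  steps=[
    [-0.2, 2, 0, -0.5],
    [-0.4, 6, 0, -1.4],
    [-0.5, 11, 0, -2.6],
    [-0.6, 16, 0, -3.8],
    [-0.6, 21, 0, -5],
    [-0.4, 26, 0, -6.1],
    [-0.2, 31, 0, -7.3],
    [0, 35, 0, -8.2],
    [0.4, 39, 0, -9.2],
    [0.7, 42, 0, -9.9],
    [0.7, 42, 0, -9.9],
    [0.7, 42, 0, -9.9],
  ],
)

```text
clock: 6.8
position: [603.8, 12.8, 196.1]
ee_rot: [3.142, 0.0, 1.662]
force: [0.6, 3.5, -5.5]
finger_gap: 9.8
```

```bash
python3 - <<'E'
from rig import robot
from h import *
s=robot.get_state();print(s['position'],s['ee_rot'],s['force'],s['torque'])
cv2.imwrite("pics/w4.png",robot.grab_frame('wrist')[:,:,::-1])
a=robot.grab_frame('scene')[150:350,180:430,::-1]
cv2.imwrite("pics/sc4.png",cv2.resize(a,(750,600),interpolation=cv2.INTER_CUBIC))
a=robot.grab_frame('top')[90:290,190:440,::-1]
cv2.imwrite("pics/tp4.png",cv2.resize(a,(750,600),interpolation=cv2.INTER_CUBIC))
E
```

```text
[603.77027059  12.76535536 196.07183701] [3.14156144e+00 3.93549907e-05 1.66242763e+00] [ 0.64449501  3.54062182 -5.50435861] [ 0.80321086 -0.06868058  0.08716987]
```

View pics/tp4.png

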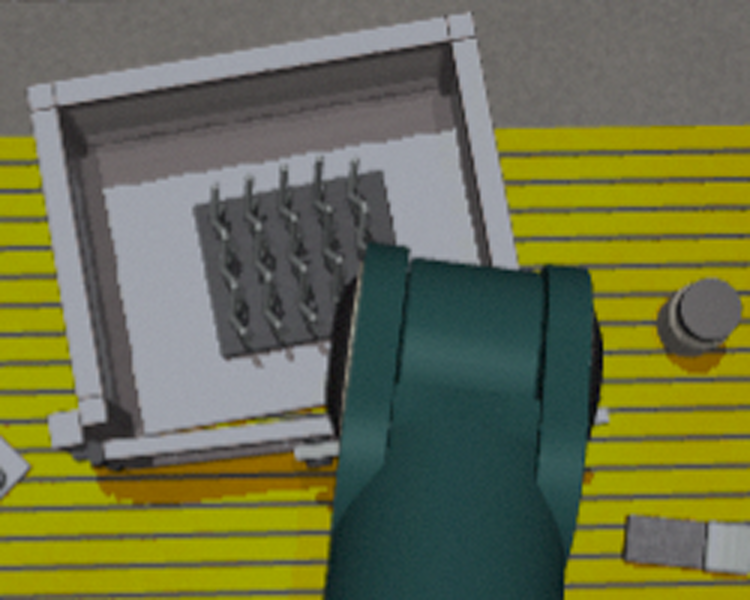

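View pics/sc4.png

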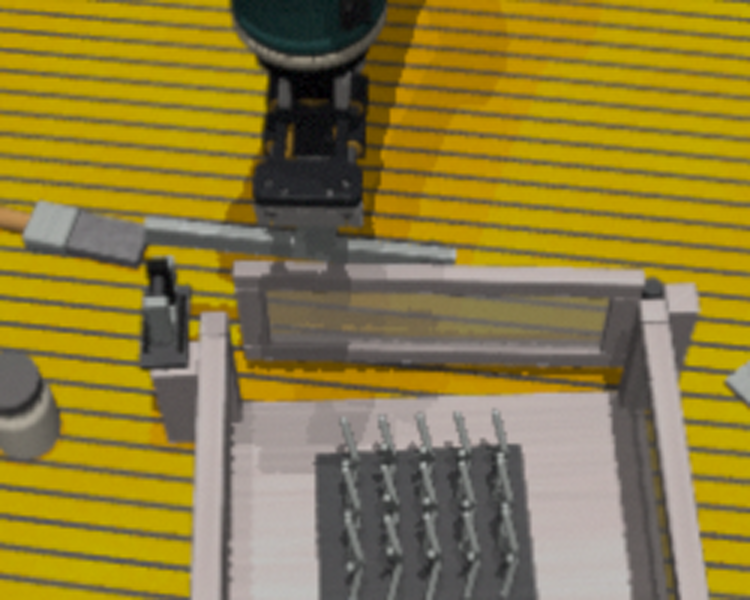

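View pics/w4.png

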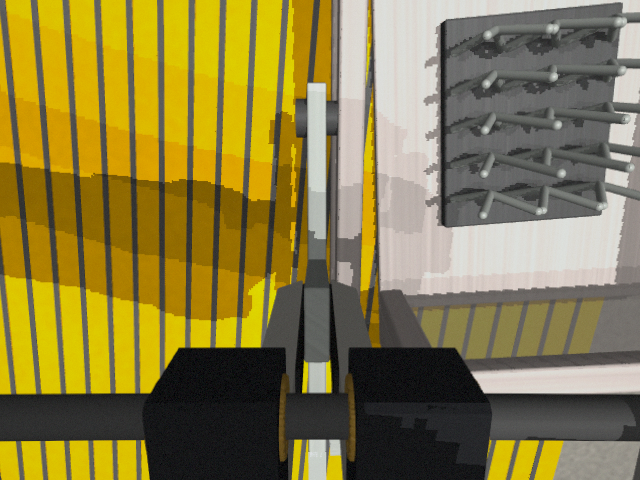

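Call:
arm_command(
  steps=[
    [0, 1, 0, -0.2],
    [0, 2, 0, -0.5],
    [0.1, 3, 0, -0.7],
    [0.1, 4, 0, -1],
    [0.1, 4, 0, -1],
    [0.1, 4, 0, -1],
  ],
)

```text
clock: 7.7
position: [607.9, 13.0, 196.1]
ee_rot: [3.141, 0.0, 1.68]
force: [-0.0, 0.8, -3.7]
finger_gap: 9.3
```

Call:
arm_command(
  steps=[
    [0, 0.5, 0, -0.1],
    [0, 1, 0, -0.2],
    [0.1, 1.5, 0, -0.35],
    [0.1, 2, 0, -0.5],
    [0.1, 2, 0, -0.5],
    [0.1, 2, 0, -0.5],
  ],
)

```text
clock: 8.45
position: [609.9, 13.2, 196.2]
ee_rot: [3.141, 0.0, 1.688]
force: [1.4, -3.8, -1.7]
finger_gap: 9.9
```

Call:
arm_command(
  steps=[
    [-0.2, 0.5, 0, -0.1],
    [-0.2, 1, 0, -0.2],
    [-0.2, 1, 0, -0.2],
    [-0.2, 1, 0, -0.2],
  ],
)

```text
clock: 8.95
position: [610.9, 13.2, 196.2]
ee_rot: [3.141, 0.0, 1.692]
force: [0.2, -4.1, 0.4]
finger_gap: 9.3
```

Call:
arm_command(
  steps=[
    [0, 0.5, 0, -0.1],
    [0, 1, 0, -0.2],
    [0, 1, 0, -0.2],
    [0, 1, 0, -0.2],
  ],
)

```text
clock: 9.45
position: [611.9, 13.3, 196.2]
ee_rot: [3.141, 0.0, 1.696]
force: [-0.1, -5.6, 0.7]
finger_gap: 9.7
```

Call:
arm_command(
  steps=[
    [-0.3, 0, -0.3, 0],
    [-0.5, 0.5, -0.5, -0.1],
    [-0.5, 1, -0.5, -0.2],
    [-0.5, 1, -0.5, -0.2],
    [-0.5, 1, -0.5, -0.2],
  ],
)

```text
clock: 10.07
position: [612.7, 13.4, 196.4]
ee_rot: [-3.141, -0.0, 1.699]
force: [0.5, -0.9, -6.2]
finger_gap: 9.9
```

Call:
arm_command(
  steps=[
    [0, 0.5, 0, -0.1],
    [0, 1, 0, -0.2],
    [0, 1, 0, -0.2],
    [0, 1, 0, -0.2],
  ],
)

```text
clock: 10.58
position: [613.7, 13.5, 196.4]
ee_rot: [-3.141, -0.0, 1.703]
force: [-0.3, 1.3, -8.9]
finger_gap: 9.9
```

Call:
arm_command(
  steps=[
    [0, 0.5, 0, -0.1],
    [0.1, 1, 0.1, -0.2],
    [0.1, 1, 0.1, -0.2],
    [0.1, 1, 0.1, -0.2],
  ],
)

```text
clock: 11.08
position: [614.8, 13.5, 196.5]
ee_rot: [3.142, 0.0, 1.706]
force: [0.2, 1.0, -9.1]
finger_gap: 9.8
```

Call:
arm_command(
  steps=[
    [0, 0.5, 0, -0.1],
    [0, 1, 0, -0.2],
    [0, 1, 0, -0.2],
    [0, 1, 0, -0.2],
  ],
)

```text
clock: 11.58
position: [615.8, 13.7, 196.5]
ee_rot: [3.142, 0.0, 1.71]
force: [-0.6, 0.5, -8.9]
finger_gap: 9.9
```

Call:
arm_command(
  steps=[
    [0, 0.5, 0, -0.1],
    [0, 1, 0, -0.2],
    [0, 1, 0, -0.2],
    [0, 1, 0, -0.2],
  ],
)

```text
clock: 12.08
position: [616.8, 13.8, 196.5]
ee_rot: [3.141, 0.0, 1.713]
force: [-0.4, 0.7, -9.8]
finger_gap: 9.9
```

Call:
arm_command(
  steps=[
    [0, 0.5, 0, -0.1],
    [0, 1, 0, -0.2],
    [0, 1, 0, -0.2],
    [0, 1, 0, -0.2],
  ],
)

```text
clock: 12.58
position: [617.8, 13.9, 196.6]
ee_rot: [3.141, 0.0, 1.717]
force: [0.2, 0.2, -8.1]
finger_gap: 9.7
```

```bash
python3 - <<'E'
from rig import robot
from h import *
a=robot.grab_frame('scene')[200:300,200:325,::-1]
cv2.imwrite("pics/sc5.png",cv2.resize(a,(750,600),interpolation=cv2.INTER_CUBIC))
E
```

```text
(no output)
```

View pics/sc5.png

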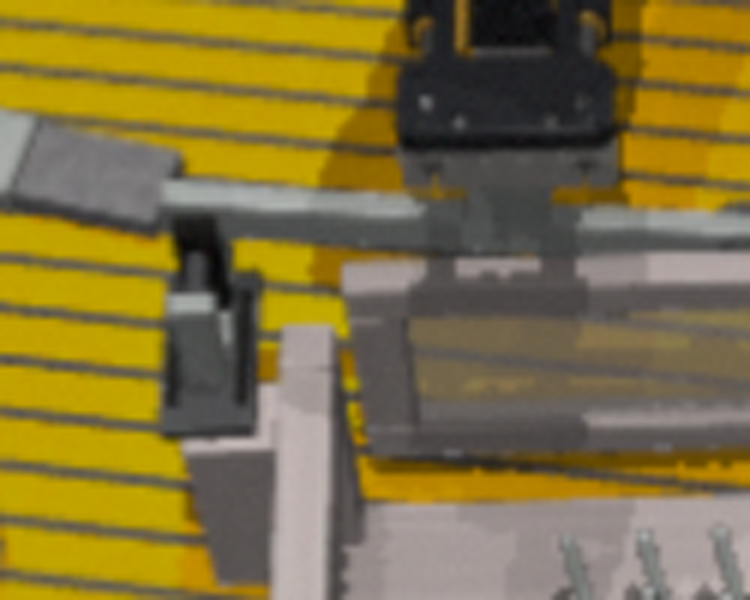

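Call:
arm_command(
  steps=[
    [0, 0.5, 0, -0.1],
    [0, 1, 0, -0.2],
    [0, 1, 0, -0.2],
    [0, 1, 0, -0.2],
  ],
)

```text
clock: 13.12
position: [618.8, 14.0, 196.5]
ee_rot: [3.141, 0.0, 1.72]
force: [0.1, -1.0, -7.2]
finger_gap: 10.0
```

Call:
arm_command(
  steps=[
    [0, 0.5, 0, -0.1],
    [0, 1, 0, -0.2],
    [0, 1, 0, -0.2],
    [0, 1, 0, -0.2],
  ],
)

```text
clock: 13.62
position: [619.6, 14.1, 196.5]
ee_rot: [-3.141, 0.0, 1.723]
force: [-3.9, -2.7, -4.2]
finger_gap: 9.9
```

Call:
arm_command(
  steps=[
    [0, 0.5, 0, -0.1],
    [0, 1, 0, -0.2],
    [0, 1, 0, -0.2],
    [0, 1, 0, -0.2],
    [0, 1, 0, -0.2],
  ],
)

```text
clock: 14.25
position: [620.3, 14.1, 196.5]
ee_rot: [-3.141, 0.0, 1.727]
force: [-6.7, -2.7, -3.3]
finger_gap: 9.9
```

Call:
arm_command(
  steps=[
    [0, 0.5, 0, -0.1],
    [0, 1, 0, -0.2],
    [0, 1, 0, -0.2],
    [0, 1, 0, -0.2],
    [0, 1, 0, -0.2],
  ],
)

```text
clock: 14.88
position: [621.0, 14.2, 196.5]
ee_rot: [-3.14, -0.0, 1.73]
force: [-10.7, -2.5, -0.6]
finger_gap: 10.1
```

Call:
arm_command(
  steps=[
    [0, 0.5, 0, -0.1],
    [0, 1, 0, -0.2],
    [0, 1, 0, -0.2],
    [0, 1, 0, -0.2],
    [0, 1, 0, -0.2],
  ],
)

```text
clock: 15.5
position: [621.6, 14.3, 196.5]
ee_rot: [-3.139, -0.0, 1.734]
force: [-13.8, -3.1, 2.8]
finger_gap: 9.5
```

Call:
arm_command(
  steps=[
    [-0.7, 0, 0.6, 0],
    [-1.5, 0, 1.5, 0],
    [-2.3, 0, 2.3, 0],
    [-3.1, 0, 3.2, 0],
    [-3.9, 0, 4.1, 0],
    [-4.6, 0, 5, 0],
    [-5.4, 0, 5.8, 0],
    [-5.4, 0, 5.8, 0],
    [-5.4, 0, 5.8, 0],
  ],
)

```text
clock: 16.62
position: [622.7, 9.6, 191.4]
ee_rot: [-3.14, -0.001, 1.734]
force: [-16.4, -1.1, 9.7]
finger_gap: 9.7
```

```bash
python3 - <<'E'
from rig import robot
from h import *
s=robot.get_state();print(s['position'],s['ee_rot'],s['force'],s['torque'])
a=robot.grab_frame('scene')[200:300,200:325,::-1]
cv2.imwrite("pics/sc6.png",cv2.resize(a,(750,600),interpolation=cv2.INTER_CUBIC))
s=robot.get_state();print(s['position'],s['force'])
E
```

```text
[622.67128811   9.58018482 191.40948202] [-3.14006405e+00 -1.33117044e-03  1.73392779e+00] [-16.43790748  -1.0659309    9.66414929] [0.0059366  3.90585293 0.10073084]
[622.69442262   9.55282864 191.4406216 ] [-16.54352365  -0.3631199   10.11693704]
```

View pics/sc6.png

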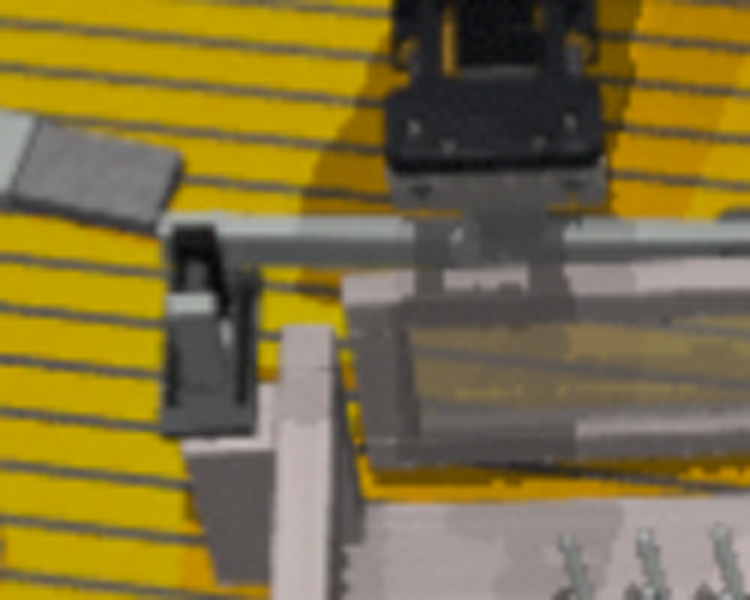

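Call:
arm_command(
  steps=[
    [-0.2, 0, 0.25, 0],
    [-0.4, 0, 0.5, 0],
    [-0.4, 0, 0.5, 0],
  ],
)

```text
clock: 17.05
position: [622.8, 9.2, 191.0]
ee_rot: [-3.14, -0.001, 1.734]
force: [-18.1, -0.1, 13.4]
finger_gap: 9.6
```

Call:
arm_command(
  steps=[
    [0, -0.2, 0, 0],
    [0, -0.4, 0, 0],
    [0, -0.4, 0, 0],
  ],
)

```text
clock: 17.42
position: [622.5, 9.2, 191.0]
ee_rot: [-3.141, -0.001, 1.734]
force: [-15.3, -0.8, 11.6]
finger_gap: 10.0
```

Call:
arm_command(
  steps=[
    [-0.2, 0, 0.25, 0],
    [-0.4, 0, 0.5, 0],
    [-0.6, 0, 0.75, 0],
    [-0.6, 0, 0.75, 0],
  ],
)

```text
clock: 17.92
position: [622.6, 8.5, 190.3]
ee_rot: [-3.141, -0.001, 1.734]
force: [-15.3, -0.1, 12.3]
finger_gap: 9.7
```

Call:
arm_command(
  steps=[
    [-0.4, 0, 0.5, 0],
    [-0.8, 0, 1, 0],
    [-1.2, 0, 1.5, 0],
    [-1.6, 0, 2, 0],
    [-1.6, 0, 2, 0],
  ],
)

```text
clock: 18.55
position: [622.9, 6.9, 188.2]
ee_rot: [-3.141, -0.001, 1.734]
force: [-15.5, -1.5, 11.5]
finger_gap: 10.0
```

Sliding steadily with constant force: the bar is below the lip top. Continue down.

Call:
arm_command(
  steps=[
    [-0.4, 0, 0.5, 0],
    [-0.8, 0, 1, 0],
    [-1.2, 0, 1.5, 0],
    [-1.6, 0, 2, 0],
    [-1.6, 0, 2, 0],
  ],
)

```text
clock: 19.18
position: [623.2, 5.3, 186.3]
ee_rot: [-3.141, -0.001, 1.734]
force: [-16.1, -1.4, 10.3]
finger_gap: 9.7
```

Call:
arm_command(
  steps=[
    [-0.4, -0.1, 0.5, 0],
    [-0.8, -0.2, 1, 0],
    [-1.1, -0.3, 1.5, 0],
    [-1.5, -0.3, 2, 0],
    [-1.5, -0.3, 2, 0],
  ],
)

```text
clock: 19.8
position: [623.2, 3.7, 184.3]
ee_rot: [-3.141, -0.001, 1.734]
force: [-15.0, -1.2, 10.3]
finger_gap: 10.0
```

Call:
arm_command(
  steps=[
    [-0.3, 0, 0.4, 0],
    [-0.6, 0, 0.8, 0],
    [-0.9, 0, 1.2, 0],
    [-0.9, 0, 1.2, 0],
  ],
)

```text
clock: 20.3
position: [623.4, 2.8, 183.1]
ee_rot: [-3.141, -0.001, 1.734]
force: [-14.0, -0.9, 10.6]
finger_gap: 9.8
```

Call:
arm_command(
  steps=[
    [-0.3, 0, 0.4, 0],
    [-0.5, 0, 0.8, 0],
    [-0.5, 0, 0.8, 0],
  ],
)

```text
clock: 20.68
position: [623.5, 2.3, 182.4]
ee_rot: [-3.141, -0.001, 1.734]
force: [-14.9, -2.1, 11.9]
finger_gap: 9.7
```

```bash
python3 - <<'E'
from rig import robot
from h import *
s=robot.get_state();print(s['position'],s['ee_rot'],s['force'],s['torque'])
a=robot.grab_frame('scene')[200:300,200:325,::-1]
cv2.imwrite("pics/sc7.png",cv2.resize(a,(750,600),interpolation=cv2.INTER_CUBIC))
cv2.imwrite("pics/w7.png",robot.grab_frame('wrist')[:,:,::-1])
E
```

```text
[623.497364     2.33478579 182.35605838] [-3.14086576e+00 -1.04819930e-03  1.73377066e+00] [-14.86797213  -2.06517014  11.88367911] [-0.05981905  3.48392134  0.10122963]
```

View pics/sc7.png

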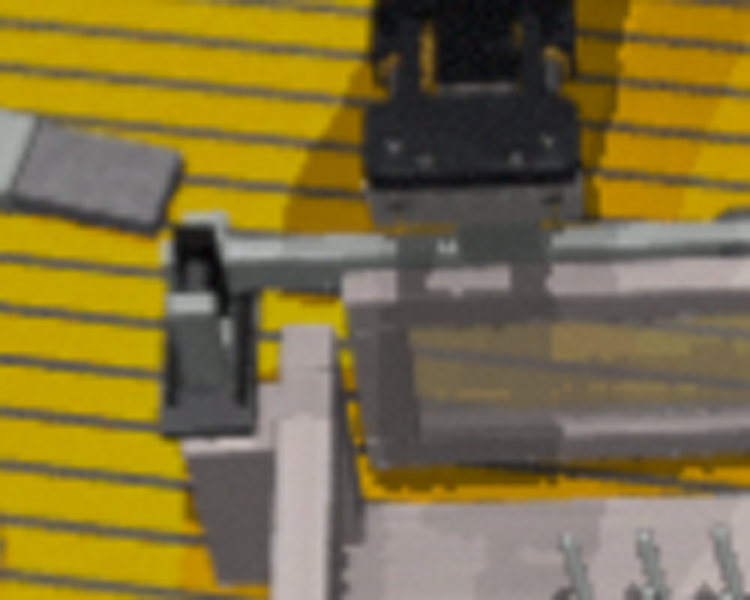

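Call:
arm_command(
  steps=[
    [-0.2, 0, 0.4, 0],
    [-0.4, 0, 0.8, 0],
    [-0.4, 0, 0.8, 0],
  ],
)

```text
clock: 21.15
position: [623.9, 2.3, 182.3]
ee_rot: [3.141, -0.002, 1.734]
force: [-16.5, 0.7, 20.9]
finger_gap: 9.8
```

Call:
arm_command(
  steps=[
    [0.2, -0.3, -0.2, 0],
    [0.2, -0.6, -0.3, 0],
    [0.2, -0.9, -0.4, 0],
    [0.2, -1.2, -0.4, 0],
    [0.2, -1.5, -0.4, 0],
    [0.2, -1.8, -0.4, 0],
    [0.2, -1.8, -0.4, 0],
  ],
)

```text
clock: 22.02
position: [622.6, 2.2, 182.4]
ee_rot: [3.14, -0.001, 1.734]
force: [-9.9, -0.4, 11.7]
finger_gap: 9.7
```

Call:
arm_command(
  steps=[
    [0, -0.3, 0, 0],
    [0, -0.6, 0, 0],
    [0, -0.9, 0, 0],
    [0, -1.2, 0, 0],
    [0, -1.2, 0, 0],
  ],
)

```text
clock: 22.65
position: [622.5, 2.2, 182.4]
ee_rot: [3.138, -0.0, 1.734]
force: [1.5, 0.6, 7.3]
finger_gap: 9.9
```

Call:
arm_command(
  steps=[
    [0, 0.1, -0.2, 0],
    [0, 0.1, -0.2, 0],
    [0, 0.1, -0.2, 0],
    [0, 0.1, -0.2, 0],
  ],
  jaw=50,
)

```text
clock: 23.15
position: [621.2, 1.6, 181.2]
ee_rot: [-3.142, 0.0, 1.734]
force: [0.2, -0.5, -0.0]
finger_gap: 46.4
```

Call:
arm_command(
  steps=[
    [0, 0, 0, 0],
    [0, 0, -10, 0],
    [0, 0, -25, 0],
    [0, 0, -45, 0],
    [0, 0, -70, 0],
    [0, 0, -95, 0],
    [0, -15, -115, 0],
    [0, -45, -125, 0],
    [0, -85, -130, 0],
    [0, -130, -130, 0],
    [0, -170, -130, 0],
    [0, -190, -130, 0],
  ],
)

```text
clock: 24.65
position: [432.3, -29.9, 312.4]
ee_rot: [3.14, -0.001, 1.734]
force: [1.2, -0.1, 0.3]
finger_gap: 49.7
```

```bash
python3 - <<'E'
from rig import robot
from h import *
s=robot.get_state();print(s['clock'],s['position'],s['force'],s['finger_gap'])
a=robot.grab_frame('scene')[190:330,190:400,::-1]
cv2.imwrite("pics/sc8.png",cv2.resize(a,None,fx=3.6,fy=3.6,interpolation=cv2.INTER_CUBIC))
a=robot.grab_frame('top')[90:290,190:440,::-1]
cv2.imwrite("pics/tp8.png",cv2.resize(a,(750,600),interpolation=cv2.INTER_CUBIC))
E
```

```text
24.65 [432.3446856  -29.85562489 312.39124398] [ 1.21257657 -0.1025287   0.29811393] 49.66117388937545
```

View pics/sc8.png

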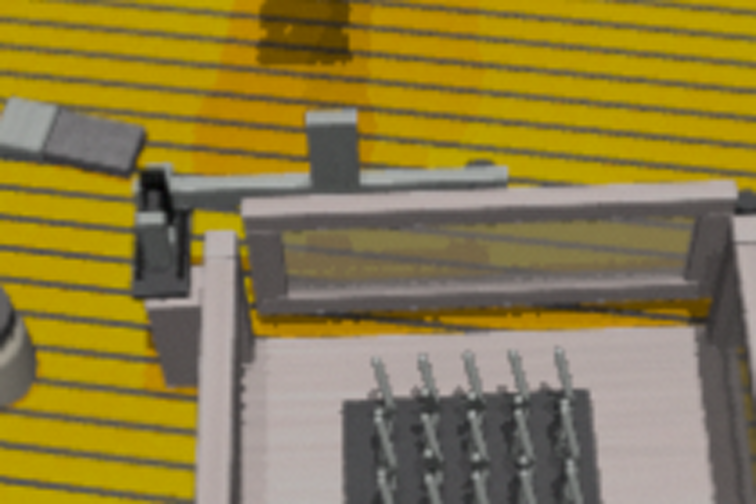

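View pics/tp8.png

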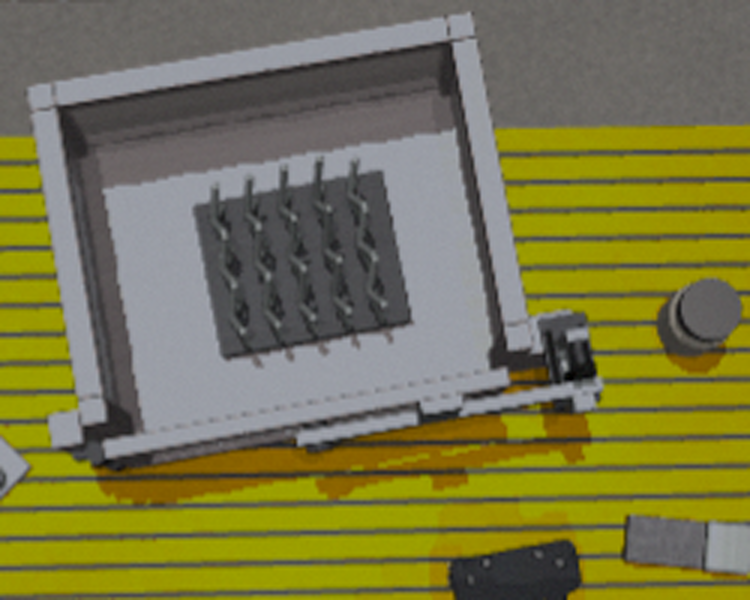

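```bash
python3 - <<'E'
from rig import robot
from h import *
P=robot.camera_params('scene')
for uv in [(506,167),(172,178),(170,190),(308,112),(357,111)]:  # near-robot top edge of bar / tab
    print(uv,scene_on_bar(P,(190+uv[0]/3.6-.36,190+uv[1]/3.6-.36),.163,23))
E
```

```text
(506, 167) (array([600.2, 105. , 144.6]), np.float64(149.9))
(172, 178) (array([633.8, -99. , 145.8]), np.float64(356.6))
(170, 190) (array([ 634.2, -101.8,  132.3]), np.float64(359.4))
(308, 112) (array([619.5, -12.2, 211.3]), np.float64(268.7))
(357, 111) (array([614.8,  16.3, 210.5]), np.float64(239.8))
```

```bash
python3 -c "
from rig import robot
print(robot.sign_off())"
```

```text
the job is handed in; nothing more can be done
None
```

The gate is shut and the bar is down in the keeper's notch. I handed the job in with the gripper open and clear of everything, at about 25 s of the 59 s allowed.

**What I did:**
- I pinched the tab, lifted the bar about 0.155 rad, and swung the gate shut along its hinge arc.
- I felt the pad in 1 mm steps and pressed it back with 14–18 N at the tab, which is about 10–12 N at the bar end.
- I lowered the bar to its own stop, eased the gate back until the bar sat against the inside of the lip, then let go and withdrew.

**What the last checks showed:**
- **Bar on its stop:** the upward force jumped from 12 to 21 N with almost no further travel.
- **Bar held by the lip:** when I eased off, the push changed from -10 to +1.5 N within 0.1 mm.
- **Bar level:** after release, the bar's top edge measured level to about 1 mm over 207 mm. The tab was 254 mm from the hinge, against 255 nominal.
- **Surroundings:** the last top and scene pictures show the bar in the notch with the lip in front of it. The printed part looked unmoved, and so did the brush, jar and bracket as far as they were in view. I judged these by eye, not by measuring.

**What disagreed:**
- **Resistance while lowering:** about 10–13 N of upward force showed up at the tab, more than I expected. It fell when I pressed less and stayed steady as the bar slid, so I took it as friction on the rubber pad rather than the bar resting on the lip.
- **Force on the keeper:** I never measured this directly. I estimated it from the tab readings at up to about 15 N while lowering, against the 20 N limit.
- **Grip height:** the tool ended 0.7 mm lower than when it first gripped, which I put down to the tab slipping slightly in the pads.

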